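Snap the filter lid home and keep it pressed

ROBOT

A 6-joint arm with a two-finger parallel gripper is mounted at the origin on a cart in front of the work surface, level with it; the furniture and walls round the work are solid. World frame = base frame: x ahead of the robot, y to its left, z up, the work surface at z = 0. Lengths are in m, angles in rad, forces in N, time in s.
With the tool pointing down it reaches from about 0.35 to 0.975 m from the base axis. Payload 4.9 kg.
Tool frame: the origin (TCP) lies on the centre line of the jaws, within the pads' length; the fingertips stand 17 mm ahead of it and the grasp point (between the pads) lies 2 mm behind it (ctrl.tcp_to_tips is the x of the fingertips in the tool frame, in m); x points along the fingers, z is the direction in which the jaws open and shut, and the axes are right-handed (so a half turn about x gives the same grasp; the last joint's range is limited). The gripper opens to 85 mm and grips with 20 to 120 N. Pads are 22 mm wide; open, the fingers measure 114 mm over their backs; the gripper's body (76 mm by 85 mm) begins 54 mm behind the grasp point. The pads swing forward as they close: fully open they stand 13 mm farther back than shut.
Start: joints at [1.055, 0.053, 1.613, -0, 1.476, -0.119], TCP at [0.242, 0.576, 0.248] pointing down, gripper open.
Joint ranges: [-3.01, 3.01], [-1.01, 2.22], [0.06, 2.58], [-1.02, 4.17], [0.09, 2.62], [-3.14, 3.14]. Speed limits (rad/s): [2.57, 2.57, 3.14, 3.14, 3.14, 3.14].

INTERFACE

Orientations are given as a rotation vector (axis times angle).
In Python, from station import ctrl, cams, finder gives the robot as it stands.
- The arm moves only by the tool step_arm, never from a script. Its argument "moves" is a list of rows, each a list of 3 entries, a list of its own where there are three numbers: the shift along the tool's x, y, z in cm, then the turn, a rotation vector about the tool's x, y, z in degrees, then the opening, from 0 (shut) to 1 (fully open). A call has exactly 10 rows; each row is the pose to reach, as a shift and turn from the pose measured when the call began, along the tool's axes at that moment; what a row does not reach only later rows make up. A row lasts 1/12 s, in which the tool goes at most 41.7 mm and 7.16 degrees, less where a joint would pass 70% of its speed; a pose out of reach is approached as far as the arm can. A call with a gripper value outside its range is refused whole. The fingers move at their own pace and stop on an object; "grip_force" is the grip in N (left out, the last holds). Time passes only in rows, so rows that repeat a pose let the fingers close, or fill a call up. It gives the time, the measured TCP pose, the force and the opening at its end, in the units of the state.
- ctrl.get_obs(): the state, without advancing time (a new reading comes with each control period).
- cams.get_image(name): name is "side" or "top"; returns a dict with "pixels" (420x560x3 uint8, blue, green, red), "fx", "fy", "cx", "cy" (pixels), "position" and "attitude" of the camera in the world. Camera axes: x right, y up, looking along -z (the intrinsics and any distortion apply to the point x, -y, -z); pixel columns grow to the right and rows downward; lengths in m; the calibration is good to about 2 mm. A picture is of the moment at which its call begins. There is no depth.
- ctrl.finish_job(): hands the job in, once; it reports no verdict.
Trained networks look in the newest picture that a camera, given by its name, has taken for a name from the list of things; names that differ only in an ending like _2 or _b are one class to them, and where a whole thing is asked for, a point or a joint stands for the part that bears it (a point fixed in the world has none). Each returns a list of dicts, best first, with "conf" (0 to 1); they miss things now and then, are a little off and sometimes report something else, mostly with a low value. They report only what shows in the picture. A call takes as long as a camera call. They do not tell look-alikes from the thing itself.
- finder.find_in(camera, name): "at" ([column, row] in pixels, amid what is visible of it).
- finder.regions_of(camera, name): "region" (420x560 bool, what is visible of it) and "at" ([column, row] in pixels, amid what is visible of it).
- finder.tip_of(camera, name): "at" ([column, row] in pixels: a listed point, or the origin of a listed thing).
The state is a dict: "t": time; "q": joint angles; "dq": joint speeds; "effort": joint torques, N m; "tool_pos": TCP position; "tool_rot": TCP orientation; "contact_force": force on the tool from outside, world axes, zero at the start; "wrist_torque": the same for the moment, N m; "opening": finger opening in m.
Only numpy, scipy, OpenCV 4.12 (cv2) and the standard library are available. Lean on these libraries where they do the work, as an engineer would, in place of code of your own. Each camera call takes 0.05 s, during which the arm holds its last target. There are 200 camera calls.

TASK

The two lids hang on the forked draining hooks. Take the smaller one by its handle, lift it up and off its hook without letting it fall, and press it straight down into the mouth of the round filter housing until it snaps past the spring catches and its plate sits flush on the rim all round. Finish still gripping the handle and still pressing the lid down firmly (about 10 to 20 N, never ramming it); leave the wider lid on its hook and the beaker, vial and timer where they stand.

Things in the scene. Friction and masses are not known exactly. Their poses are not given: they have to be found in the camera images.
- lid: Smaller white lid, 90 g, hung level in either fork, x axis within 0.3 rad of the stand's x. Origin on its axis in the plane of the plate's underside, z up. Plate 68 mm dia, z 0 to 6 mm; 9 mm stem, z 6 to 32; steel collar 34 mm dia, z 32 to 36; flat grey handle, z 36 to 72, 34 mm wide along x, 12 mm thick along y (pinch across y). Plug below. Fits the housing at any turn about z.
- lid_grip (a point): Middle of the smaller lid's handle, on its axis, 61 mm above the lid's origin (25 mm above the collar, 11 mm below the handle's top). Keep the grip within about 25 mm of it to the end.
- lid_nose (a point): Bottom centre of the smaller lid's round plug, 30 mm below the lid's origin. From here up: a tapered nose widening from 34 to 45 mm dia in 8 mm, a 45 mm bead 3 mm tall, then a taper of 3.5 mm to a 38 mm neck that runs up to the plate.
- wide_lid: Wider white lid, same build, handle and heights as the smaller one, but plate 88 mm and plug 64 mm dia: too big for the housing. It stays on the other fork. Origin on its axis in the plane of the plate's underside. Hung, its handle's top is 175 mm above the bench: carry the smaller lid round or over it.
- stand: Draining stand, fixed; foot plate 150 x 250 mm, origin on the bench between the hooks, z up. Two level steel forks 160 mm apart along its y; prongs 6 mm thick, 12 mm apart, open tips to its -x, at x = -29 mm, turned up 7 mm; cross bar behind at x = +70 mm. Highest point 142 mm. The lid's stem hangs between the prongs, its collar on top.
- hook_left (a point): Hanging place on the stand's +y fork: top of the prongs, 135 mm above the bench, stand x = 0, y = +80 mm; a hung lid's collar rests at this height, so its origin is 103 mm up. To unhook: raise the lid 10 to 17 mm (7 mm clears the tips; at 20 mm its plate meets the prongs from below), then draw it 60 mm or more to the stand's -x.
- hook_right (a point): The same hanging place on the stand's -y fork, at stand x = 0, y = -80 mm, 135 mm above the bench.
- housing: Round aluminium filter housing, 74 mm dia on a 110 x 100 mm foot, fixed; origin on the bench on its axis, z up. Hose ports to its +y and -y, 63 mm from the axis, 24 mm up. Four spring plungers in the wall; their 8 mm balls stand 4.5 mm into the mouth, centred 12.5 mm below the rim. They resist the nose with up to about 10 to 14 N.
- mouth (a point): Centre of the housing's open mouth (48 mm dia, 45 mm deep) in the plane of its rim, 65 mm above the bench, z up. As the lid's origin comes down, the force climbs from 15 mm above this point, peaks at about 12 mm, and drops suddenly near 10 mm as the bead slips between the balls; from 6 to 2 mm the springs draw it in. Home: the lid's origin is here, within 2 mm in height.
- seat_ring: Flat rigid steel rim of the housing, 48 mm inside, 70 mm outside dia, 4 mm tall, fixed to it; origin at its underside, 61 mm above the bench. The lid's plate is pressed on it at the end.
- beaker: Bystander: clear 54 mm beaker, 70 mm tall; origin at the centre of its underside.
- vial: Bystander: capped glass vial 27 mm dia, 59 mm tall; origin at the centre of its underside.
- timer: Bystander: white bench timer 62 x 66 x 20 mm; origin at the centre of its underside.
Mind the look-alikes: they are no part of the job. Leave any green look-alike of the wide_lid alone.

How it is judged:
By the outcome, as a careful person would: the job done as asked, in the order asked, and still so for the second after the job is handed in, while the arm keeps its last pose, push and grip.
It also fails if it takes over 48 s, if anything falls off the work surface, if the arm or the gripper's body presses on something with over 40 N, if the wrist force passes 120 N, or if a joint passes its speed limit or range.

## Working session

There is one attempt and no reset: what is moved stays moved. The work goes in short steps, Python scripts to look and compute and a tool call to move; the robot and the scene stay as the last step left them, time stands still between calls to the robot, and variables do not carry over. Pictures are saved under pics/ and viewed, on a budget of 10 in all, crops included, one or two more only if the job needs it, and the job is handed in when it is done.

Besides the shell and the picture viewer there is one more tool, called as name(argument=value, ...), one argument or row to a line, values as JSON. step_arm: Moves the arm, as the interface text tells. Its arguments: {"type":"object","properties":{"moves":{"type":"array"},"grip_force":{"type":"number"}},"required":["moves"]}

```bash
mkdir -p pics
cat > h.py <<'E'
import numpy as np, cv2
from scipy.spatial.transform import Rotation as R
from station import ctrl,cams,finder
def rot(im):
    a=np.array(im["attitude"],float)
    if a.shape==(3,3): return a
    return R.from_rotvec(a).as_matrix() if a.size==3 else R.from_quat(a).as_matrix()
def ray(im,px):
    d=np.array([(px[0]-im["cx"])/im["fx"],-(px[1]-im["cy"])/im["fy"],-1.])
    d=rot(im)@d; return np.array(im["position"]),d/np.linalg.norm(d)
def at_z(im,px,z):
    p,d=ray(im,px); return p+d*(z-p[2])/d[2]
def proj(im,X):
    c=rot(im).T@(np.array(X)-im["position"]); return np.array([im["cx"]+im["fx"]*c[0]/-c[2], im["cy"]-im["fy"]*c[1]/-c[2]])
def tri(obs):
    A=np.zeros((3,3));b=np.zeros(3);L=[]
    for im,px in obs:
        p,d=ray(im,px);M=np.eye(3)-np.outer(d,d);A+=M;b+=M@p;L.append((p,M))
    x=np.linalg.solve(A,b);return x,[np.linalg.norm(M@(x-p)) for p,M in L]
E
python3 - <<'E'
from h import *
ims={}
for c in ("side","top"):
    im=ims[c]=cams.get_image(c); cv2.imwrite(f"pics/{c}0.png",im["pixels"])
    print(c,{k:v for k,v in im.items() if k!="pixels"})
    for n in ["lid","wide_lid","housing","stand","beaker","vial","timer"]:
        print(n,[(np.round(r["at"]).tolist(),round(r["conf"],2)) for r in finder.find_in(c,n)])
    for n in ["lid","lid_grip","mouth","hook_left","hook_right","wide_lid"]:
        print("tip",n,[(np.round(r["at"],1).tolist(),round(r["conf"],2)) for r in finder.tip_of(c,n)])
print(ctrl.get_obs())
E
```

```text
side {'fx': 531.6114829041227, 'fy': 531.6114829041227, 'cx': 281.03839171347846, 'cy': 216.10984569880304, 'position': array([-0.06571155, -0.78671927,  0.54938164]), 'attitude': array([ 1.12339363, -0.38654084, -0.54562964])}
lid [([261.0, 200.0], 0.89)]
wide_lid [([317.0, 289.0], 0.63), ([228.0, 185.0], 0.6)]
housing [([356.0, 347.0], 0.78)]
stand [([255.0, 225.0], 0.62)]
beaker [([347.0, 248.0], 0.95)]
vial [([416.0, 297.0], 0.8)]
timer [([233.0, 285.0], 0.56)]
tip lid [([262.6, 205.6], 0.63)]
tip lid_grip [([262.1, 177.0], 0.8), ([229.7, 172.9], 0.65)]
tip mouth [([354.6, 320.0], 0.69)]
tip hook_left [([231.4, 173.0], 0.73)]
tip hook_right [([261.6, 189.0], 0.67)]
tip wide_lid [([229.6, 182.7], 0.87), ([316.3, 288.3], 0.56), ([230.4, 172.6], 0.46)]
top {'fx': 428.70218154979955, 'fy': 428.70218154979955, 'cx': 282.9062696873663, 'cy': 211.240446969772, 'position': array([0.3129775 , 0.0309228 , 1.09905952]), 'attitude': array([ 0.17671953, -0.19797243, -1.66150632])}
lid [([223.0, 208.0], 0.83), ([376.0, 172.0], 0.37)]
wide_lid [([157.0, 210.0], 0.85), ([332.0, 224.0], 0.66)]
ho
[... 460 characters left out ...]
ip wide_lid [([156.8, 209.0], 0.96), ([333.5, 228.5], 0.66)]
{'t': 1.4, 'q': array([ 1.05501708e+00,  5.27451974e-02,  1.61287216e+00, -1.39323390e-05,
        1.47600888e+00, -1.18993388e-01]), 'dq': array([-0.00094349, -0.0005413 , -0.00036341,  0.00071181, -0.00067437,
       -0.00107311]), 'effort': array([-3.60772365e-04, -3.93673825e+01, -3.70453513e+01, -9.50193225e-05,
        5.10638965e-04,  3.46935860e-05]), 'tool_pos': array([0.24152944, 0.57643448, 0.24829217]), 'tool_rot': array([-0.9121744 ,  1.37120629,  0.91212906]), 'contact_force': array([-0.60710295, -0.55665387, -0.17194476]), 'wrist_torque': array([-0.01212286,  0.00770495,  0.02050881]), 'opening': 0.08541748278499411}
```

Run:
```python
from h import *
ims={c:cams.get_image(c) for c in ("side","top")}
s,t=ims["side"],ims["top"]
for n,a,b in [("lid",(262.6,205.6),(226.8,213.4)),("lid_grip",(262.1,177),(220.3,202.6)),("mouth",(354.6,320),(401.8,234.2)),("hr",(261.6,189),(222.1,205.1)),("hl",(231.4,173),(153.4,206.1)),("wide",(229.6,182.7),(156.8,209)),("green?",(316.3,288.3),(333.5,228.5)),("beaker",(347,248),(293,169)),("vial",(416,297),(375,170)),("timer",(233,285),(289,271))]:
    x,e=tri([(s,a),(t,b)]); print(n,x.round(4),np.round(e,4))
print(R.from_rotvec(ctrl.get_obs()["tool_rot"]).as_matrix().round(3))
def crop(im,x0,y0,w,h,k): return cv2.resize(im["pixels"][y0:y0+h,x0:x0+w],(w*k,h*k),interpolation=cv2.INTER_CUBIC)
cv2.imwrite("pics/a.png",np.vstack([crop(s,200,130,200,74,4),crop(t,120,150,200,74,4)]))
```

```text
lid [0.5639 0.1369 0.1012] [0.0053 0.0053]
lid_grip [0.5712 0.1443 0.1665] [0.0019 0.0019]
mouth [ 0.471  -0.278   0.0628] [0.0035 0.0035]
hr [0.5716 0.1446 0.1381] [0.0008 0.0008]
hl [0.5886 0.3051 0.1281] [0.0017 0.0017]
wide [0.5856 0.3053 0.1033] [0.0006 0.0006]
green? [ 0.5137 -0.1217  0.0293] [0.0034 0.0034]
beaker [ 0.678  -0.0339  0.034 ] [0.0001 0.0001]
vial [ 0.6562 -0.2488  0.0261] [0.0003 0.0003]
timer [0.4137 0.005  0.0095] [0.0037 0.0037]
[[ 0.    -0.922  0.386]
 [ 0.     0.386  0.922]
 [-1.    -0.     0.   ]]
```

View pics/side0.png

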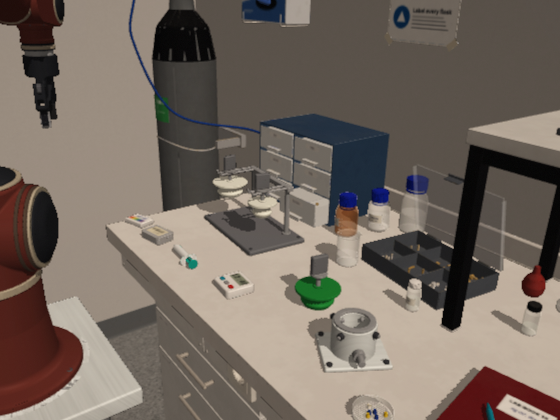

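View pics/top0.png

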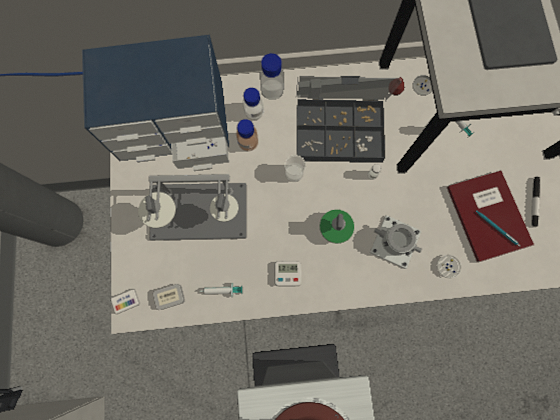

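Candidates: small white lid at side (262,205)/top (225,208); wide white lid at side (230,183)/top (157,209); green look-alike at side (318,290)/top (336,226). Housing is at side (356,335)/top (398,240). I choose the white lid on the -y fork and check it in a crop.

View pics/a.png

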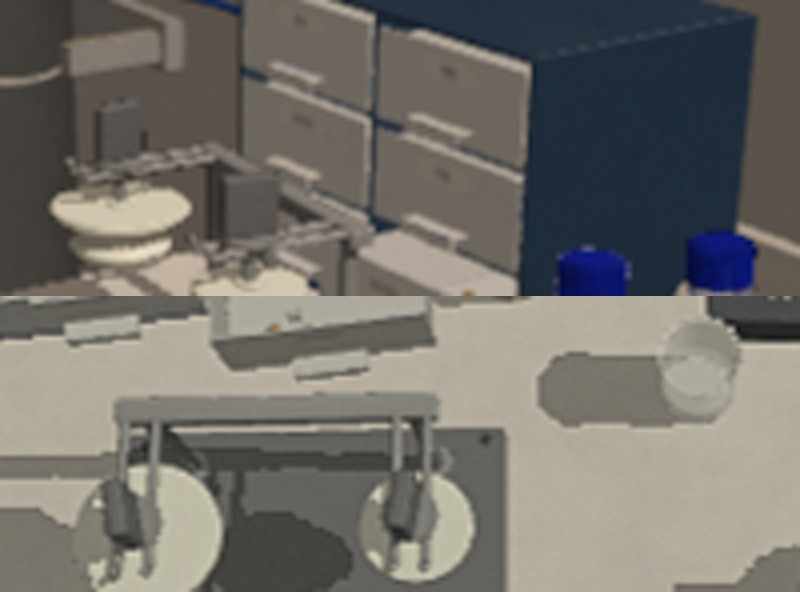

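```bash
cat > fit.py <<'E'
from h import *
from scipy.optimize import minimize
def hull(im,P):
    m=np.zeros((420*4,560*4),np.uint8)
    q=np.array([proj(im,p) for p in P]); q=cv2.convexHull(np.round((q+.5)*4*16).astype(np.int32))
    cv2.fillPoly(m,[q],1,shift=4); return m.astype(bool)
def lidparts(x,y,z,yaw):
    c,s=np.cos(yaw),np.sin(yaw); th=np.linspace(0,2*np.pi,40)
    def T(p): return [(x+c*a-s*b,y+s*a+c*b,z+d) for a,b,d in p]
    cyl=lambda r0,z0,r1,z1:T([(r*np.cos(t),r*np.sin(t),h) for r,h in((r0,z0),(r1,z1)) for t in th])
    return [cyl(.034,0,.034,.006),cyl(.0045,.006,.0045,.032),cyl(.017,.032,.017,.036),cyl(.017,-.03,.0225,-.022),cyl(.0225,-.022,.0225,-.019),cyl(.019,-.019,.019,0),
      T([(a*.017,b*.006,h) for a in(-1,1) for b in(-1,1) for h in(.036,.072)])]
def sil(im,p,which=None):
    P=lidparts(*p); P=P if which is None else [P[i] for i in which]
    m=hull(im,P[0])
    for q in P[1:]: m|=hull(im,q)
    return cv2.resize(m.astype(np.float32),(560,420),interpolation=cv2.INTER_AREA)
E
python3 - <<'E'
from fit import *
ims={c:cams.get_image(c) for c in("side","top")}
reg={c:[r for r in finder.regions_of(c,"lid")][0]["region"].astype(np.float32) for c in ims}
for c in ims: print(c,reg[c].sum())
p0=np.array([.5716,.1446,.103,-.1])
def cost(p,cs=("side","top")):
    return sum(np.abs(sil(ims[c],p)-reg[c]).sum() for c in cs)
for y0 in(-.35,-.1,.1):
    f=lambda v:cost((p0[0]+v[0]*.01,p0[1]+v[1]*.01,.103,v[2]*.2))
    r=minimize(f,[0,0,y0/.2],method="Nelder-Mead",options=dict(initial_simplex=[[0,0,y0/.2],[.5,0,y0/.2],[0,.5,y0/.2],[0,0,y0/.2+.6]],maxfev=70))
    print(p0[0]+r.x[0]*.01,p0[1]+r.x[1]*.01,r.x[2]*.2,r.fun)
p=(p0[0]+r.x[0]*.01,p0[1]+r.x[1]*.01,.103,r.x[2]*.2)
np.savez("lid.npz",p=p)
out=[]
for c,(x0,y0) in(("side",(222,160)),("top",(180,165))):
    big=cv2.resize(ims[c]["pixels"][y0:y0+75,x0:x0+100],(800,600),interpolation=cv2.INTER_CUBIC)
    for i,col in((0,(0,0,255)),(6,(0,255,0))):
        m=cv2.resize(sil(ims[c],p,[i])[y0:y0+75,x0:x0+100],(800,600));cs,_=cv2.findContours((m>.5).astype(np.uint8),0,2);cv2.drawContours(big,cs,-1,col,1)
    out.append(cv2.resize(big,(400,300)) if 0 else big[:, :])
cv2.imwrite("pics/fit.png",np.hstack([o[:,100:500] for o in out]))
E
```

```text
side 753.0
top 585.0
0.5742759743968344 0.14581604315483546 -0.2968273462120699 171.75
0.5741383588000714 0.14586591137818122 -0.17301427753787935 172.6875
0.5741584637760134 0.14571088786485098 0.1057168068976489 168.625
```

View pics/fit.png

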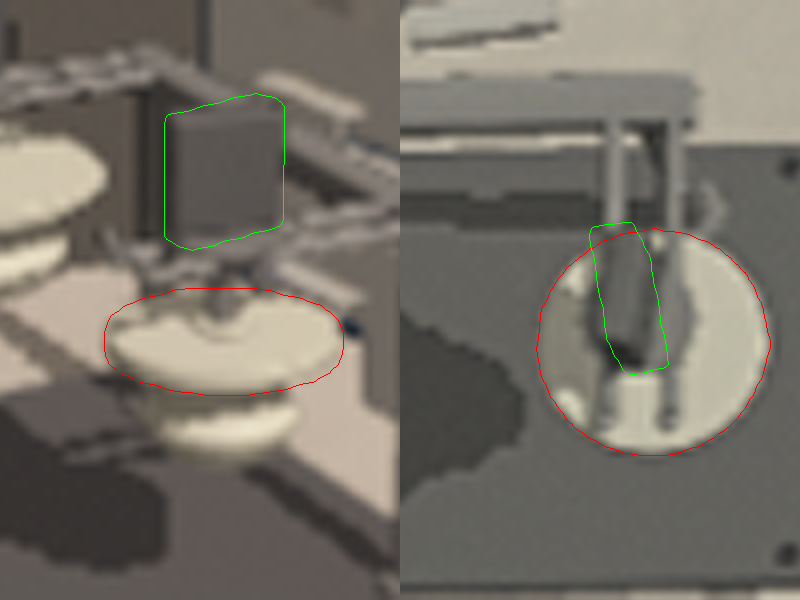

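Position outlines fit in both views (plate around side (250,203)). The handle leans the other way in the top view, so yaw is negative; I compare candidates.

Run:
```python
from fit import *
ims={c:cams.get_image(c) for c in("side","top")}
rows=[]
for c,(x0,y0) in(("side",(240,165)),("top",(200,182))):
    o=[]
    for yaw in(-.15,-.3,-.45):
        big=cv2.resize(ims[c]["pixels"][y0:y0+45,x0:x0+40],(266,299),interpolation=cv2.INTER_CUBIC)
        P=np.array([proj(ims[c],q) for q in lidparts(.5742,.1458,.103,yaw)[6]])
        q=(P+.5-[x0,y0])*299/45
        for a,b in[(1,3),(3,7),(7,5),(5,1),(0,1),(2,3),(6,7),(4,5)]:
            cv2.line(big,tuple(int(v) for v in q[a]),tuple(int(v) for v in q[b]),(0,255,0),1)
        o.append(big)
    rows.append(np.hstack(o))
cv2.imwrite("pics/yaw.png",np.vstack(rows))
```

```text
(no output)
```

View pics/yaw.png

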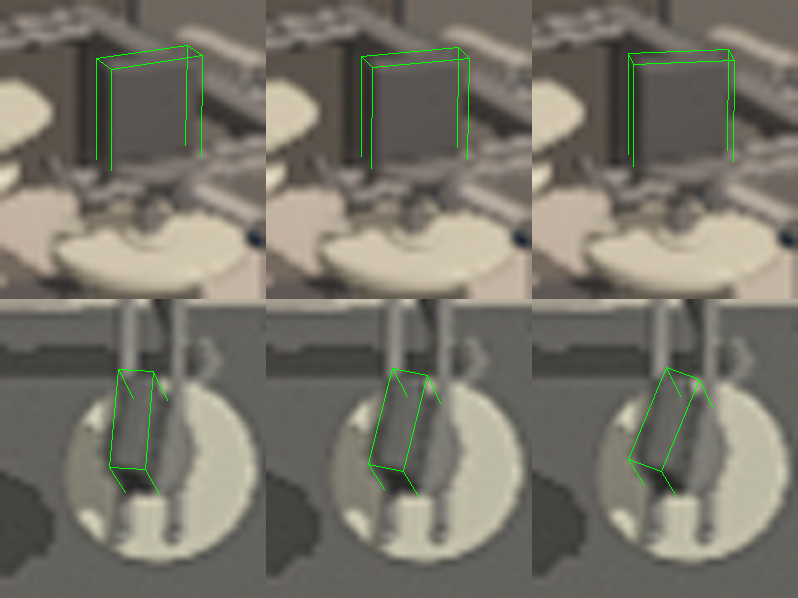

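Yaw about -0.15 to -0.2 matches the top face (handle at top ≈(220,203)). Next: the mouth's fine fit and the approach numbers.

```bash
cat > mouth.py <<'E'
from fit import *
def circ(im,x,y,z,r,n=120):
    t=np.linspace(0,2*np.pi,n,endpoint=False)
    P=np.c_[x+r*np.cos(t),y+r*np.sin(t),np.full(n,z)]
    c=(P-im["position"])@rot(im); return np.c_[im["cx"]+im["fx"]*c[:,0]/-c[:,2],im["cy"]-im["fy"]*c[:,1]/-c[:,2]].astype(np.float32)
def grad(im):
    g=cv2.GaussianBlur(cv2.cvtColor(im["pixels"],cv2.COLOR_BGR2GRAY).astype(np.float32),(0,0),.8)
    return cv2.magnitude(cv2.Sobel(g,5,1,0),cv2.Sobel(g,5,0,1))
def score(G,im,x,y):
    s=0
    for r in(.024,.035):
        q=circ(im,x,y,.065,r); s+=np.minimum(cv2.remap(G,q[:,0:1],q[:,1:2],1),120).mean()
    return s
E
python3 - <<'E'
from mouth import *
ims={c:cams.get_image(c) for c in("side","top")}
G={c:grad(ims[c]) for c in ims}
xs=np.arange(.455,.490,.001);ys=np.arange(-.295,-.262,.001)
S={c:np.array([[score(G[c],ims[c],x,y) for y in ys] for x in xs]) for c in ims}
for n,s in list(S.items())+[("both",S["side"]+S["top"])]:
    i,j=np.unravel_index(s.argmax(),s.shape);print(n,xs[i].round(4),ys[j].round(4),s.max())
out=[]
for c,(x0,y0) in(("side",(310,300)),("top",(355,205))):
    big=cv2.resize(ims[c]["pixels"][y0:y0+70,x0:x0+80],(400,350),interpolation=cv2.INTER_CUBIC)
    for r in(.024,.035): cv2.polylines(big,[np.int32((circ(ims[c],xs[i],ys[j],.065,r)+.5-[x0,y0])*5)],True,(0,255,0),1)
    out.append(big)
cv2.imwrite("pics/m.png",np.hstack(out))
o=ctrl.get_obs();Rm=R.from_rotvec(o["tool_rot"]).as_matrix()
print("approach cm in tool",100*Rm.T@(np.array([.5742,.1458,.235])-o["tool_pos"]))
E
```

```text
side 0.465 -0.279 205.50568
top 0.466 -0.278 165.75291
both 0.466 -0.279 367.41284
approach cm in tool [  1.33039614 -47.32585675 -26.8604414 ]
```

View pics/m.png

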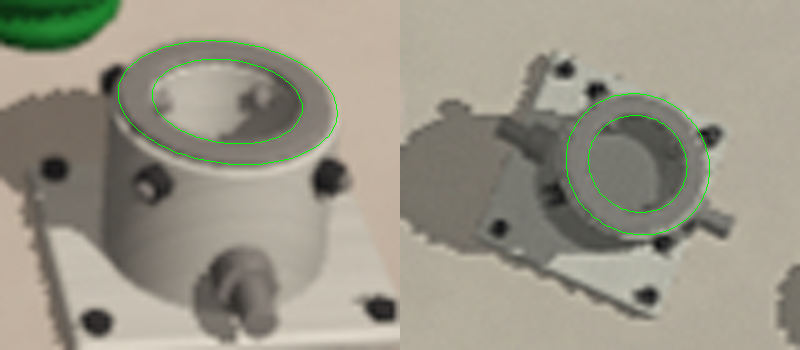

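step_arm(
  moves=[
    [[0, -3, -1.7], [-3, 0, 0], 0.6],
    [[0, -6.5, -3.7], [-7, 0, 0], 0.6],
    [[0, -10, -5.7], [-11, 0, 0], 0.6],
    [[0, -13.5, -7.7], [-14, 0, 0], 0.6],
    [[0, -17, -9.7], [-14, 0, 0], 0.6],
    [[0, -20.5, -11.6], [-14, 0, 0], 0.6],
    [[0, -24, -13.6], [-14, 0, 0], 0.6],
    [[0, -27.5, -15.6], [-14, 0, 0], 0.6],
    [[0, -31, -17.6], [-14, 0, 0], 0.6],
    [[0, -34, -19.3], [-14, 0, 0], 0.6],
  ],
  grip_force=60,
)

```text
t: 2.73
tool_pos: [0.4817, 0.2648, 0.2486]
tool_rot: [-1.096, 1.277, 1.095]
contact_force: [1.0, 1.1, -0.8]
opening: 0.0512
```

```bash
cat > go.py <<'E'
from h import *
import sys
o=ctrl.get_obs();Rm=R.from_rotvec(o["tool_rot"]).as_matrix()
T=np.array([float(v) for v in sys.argv[1:4]])
print("t",round(o["t"],2),"pos",o["tool_pos"].round(4),"F",o["contact_force"].round(1),"tq",o["wrist_torque"].round(2),"open",round(o["opening"],4),"q6",o["q"].round(2))
print(Rm.round(3).tolist()); print("cm in tool",(100*Rm.T@(T-o["tool_pos"])).round(2), "z azimuth deg",np.degrees(np.arctan2(Rm[1,2],Rm[0,2])).round(2))
E
python3 go.py .5742 .1458 .235
```

```text
t 2.73 pos [0.4817 0.2648 0.2486] F [ 1.   1.1 -0.8] tq [ 0.02  0.01 -0.  ] open 0.0512 q6 [ 0.37 -0.13  1.79 -0.    1.48 -1.05]
[[0.001, -0.988, 0.153], [-0.0, 0.153, 0.988], [-1.0, -0.001, 0.0]]
cm in tool [  1.37 -10.95 -10.35] z azimuth deg 81.21
```

step_arm(
  moves=[
    [[0, -2.5, -2.4], [0, 0, 0], 0.6],
    [[0, -5, -4.7], [0, 0, 0], 0.6],
    [[0, -7.5, -7.1], [0, 0, 0], 0.6],
    [[0.3, -9.7, -9.2], [0, 0, 0], 0.6],
    [[0.8, -10.95, -10.35], [0, 0, 0], 0.6],
    [[1.4, -10.95, -10.35], [0, 0, 0], 0.6],
    [[2.0, -10.95, -10.35], [0, 0, 0], 0.6],
    [[2.0, -10.95, -10.35], [0, 0, 0], 0.6],
    [[2.0, -10.95, -10.35], [0, 0, 0], 0.6],
    [[2.0, -10.95, -10.35], [0, 0, 0], 0.6],
  ],
)

```text
t: 3.57
tool_pos: [0.5735, 0.147, 0.2287]
tool_rot: [-1.097, 1.276, 1.096]
contact_force: [-0.5, 0.7, 0.8]
opening: 0.0512
```

```bash
python3 go.py .5742 .1458 .164
python3 - <<'E'
from mouth import *
out=[]
o=ctrl.get_obs()
for c,(x0,y0,w,h) in(("side",(225,120,100,125)),("top",(170,150,100,125))):
    im=cams.get_image(c)
    big=cv2.resize(im["pixels"][y0:y0+h,x0:x0+w],(400,500),interpolation=cv2.INTER_CUBIC)
    p=lambda X:tuple(int(v) for v in (proj(im,X)+.5-[x0,y0])*4)
    a=np.array(o["tool_pos"]); tip=a-[0,0,.017]
    cv2.line(big,p(a),p(tip),(0,0,255),1)
    P=[p(q) for q in lidparts(.5742,.1458,.103,-.15)[6]]
    for i,j in[(1,3),(3,7),(7,5),(5,1)]: cv2.line(big,P[i],P[j],(0,255,0),1)
    out.append(big)
cv2.imwrite("pics/g.png",np.hstack(out))
E
```

```text
t 3.57 pos [0.5735 0.147  0.2287] F [-0.5  0.7  0.8] tq [-0.   -0.01  0.03] open 0.0512 q6 [ 0.13 -0.01  1.71  0.    1.44 -1.29]
[[0.001, -0.989, 0.151], [0.0, 0.151, 0.989], [-1.0, -0.001, 0.0]]
cm in tool [ 6.47 -0.08 -0.11] z azimuth deg 81.32
```

View pics/g.png

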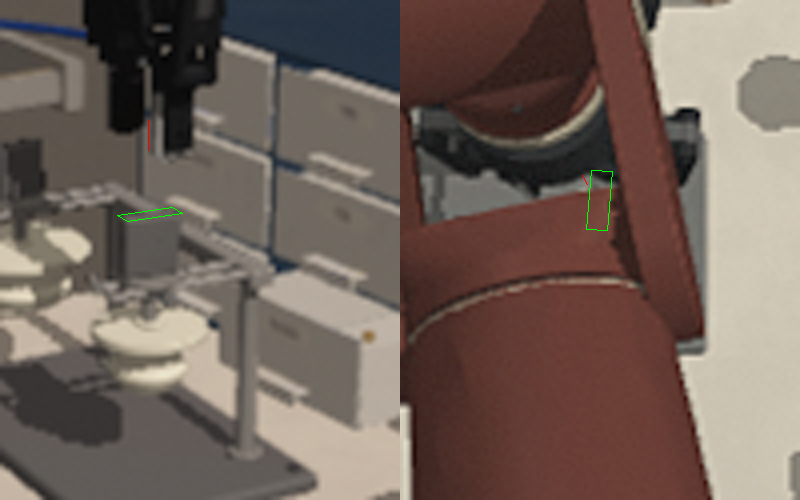

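The side view shows the fingers straddling the handle (handle top about (261,171)), with the TCP centred on it. I descend and grip.

step_arm(
  moves=[
    [[1.2, 0, 0], [0, 0, 0], 0.6],
    [[2.4, 0, 0], [0, 0, 0], 0.6],
    [[3.6, 0, 0], [0, 0, 0], 0.6],
    [[4.7, 0, 0], [0, 0, 0], 0.6],
    [[5.6, 0, 0], [0, 0, 0], 0.6],
    [[6.2, 0, 0], [0, 0, 0], 0.6],
    [[6.45, 0, 0], [0, 0, 0], 0.6],
    [[6.45, 0, 0], [0, 0, 0], 0.5],
    [[6.45, 0, 0], [0, 0, 0], 0.4],
    [[6.45, 0, 0], [0, 0, 0], 0.35],
  ],
  grip_force=60,
)

```text
t: 4.5
tool_pos: [0.5746, 0.1468, 0.1656]
tool_rot: [-1.098, 1.275, 1.095]
contact_force: [0.2, 0.5, 0.3]
opening: 0.0299
```

step_arm(
  moves=[
    [[0, 0, 0], [0, 0, 0], 0.28],
    [[0, 0, 0], [0, 0, 0], 0.24],
    [[0, 0, 0], [0, 0, 0], 0.2],
    [[0, 0, 0], [0, 0, 0], 0.16],
    [[0, 0, 0], [0, 0, 0], 0.12],
    [[0, 0, 0], [0, 0, 0], 0.08],
    [[0, 0, 0], [0, 0, 0], 0],
    [[0, 0, 0], [0, 0, 0], 0],
    [[0, 0, 0], [0, 0, 0], 0],
    [[0, 0, 0], [0, 0, 0], 0],
  ],
  grip_force=60,
)

```text
t: 5.33
tool_pos: [0.5748, 0.1468, 0.1661]
tool_rot: [-1.098, 1.274, 1.094]
contact_force: [-1.0, -0.5, 4.4]
opening: 0.011
```

```bash
python3 go.py .5742 .1458 .164
```

```text
t 5.33 pos [0.5748 0.1468 0.1661] F [-1.  -0.5  4.4] tq [-0.04  0.19  0.09] open 0.011 q6 [ 0.12  0.04  1.77 -0.    1.33 -1.29]
[[0.004, -0.988, 0.151], [0.0, 0.151, 0.988], [-1.0, -0.004, 0.001]]
cm in tool [ 0.2   0.04 -0.11] z azimuth deg 81.29
```

step_arm(
  moves=[
    [[-0.2, 0, 0], [0, 0, 0], 0],
    [[-0.4, 0, 0], [0, 0, 0], 0],
    [[-0.6, 0, 0], [0, 0, 0], 0],
    [[-0.8, 0, 0], [0, 0, 0], 0],
    [[-1.0, 0, 0], [0, 0, 0], 0],
    [[-1.2, 0, 0], [0, 0, 0], 0],
    [[-1.3, 0, 0], [0, 0, 0], 0],
    [[-1.35, 0, 0], [0, 0, 0], 0],
    [[-1.35, 0, 0], [0, 0, 0], 0],
    [[-1.35, 0, 0], [0, 0, 0], 0],
  ],
)

```text
t: 6.17
tool_pos: [0.5747, 0.1468, 0.1795]
tool_rot: [-1.098, 1.274, 1.094]
contact_force: [0.5, 1.2, 0.2]
opening: 0.0111
```

```bash
python3 go.py .4975 .155 .1795;  python3 - <<'E'
from mouth import *
c="side";im=cams.get_image(c);x0,y0=225,140
big=cv2.resize(im["pixels"][y0:y0+90,x0:x0+100],(800,600+120),interpolation=cv2.INTER_CUBIC)[:600]
cv2.imwrite("pics/l.png",big)
E
```

```text
t 6.17 pos [0.5747 0.1468 0.1795] F [0.5 1.2 0.2] tq [ 0.   -0.01 -0.02] open 0.0111 q6 [ 0.12  0.03  1.76 -0.    1.35 -1.29]
[[0.004, -0.988, 0.151], [0.0, 0.151, 0.988], [-1.0, -0.003, 0.001]]
cm in tool [-0.03  7.75 -0.36] z azimuth deg 81.3
```

View pics/l.png

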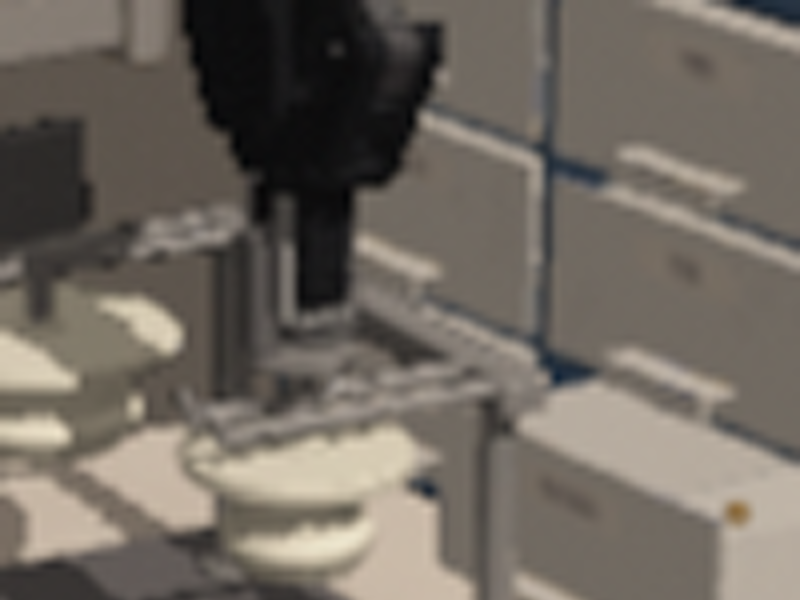

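The lid is lifted with its collar (≈(264,185) in the picture) clear of the prongs and hanging level. I draw it out.

step_arm(
  moves=[
    [[0, 0.8, -0.03], [0, 0, 0], 0],
    [[0, 1.8, -0.08], [0, 0, 0], 0],
    [[0, 2.8, -0.13], [0, 0, 0], 0],
    [[0, 3.8, -0.17], [0, 0, 0], 0],
    [[0, 4.8, -0.22], [0, 0, 0], 0],
    [[0, 5.8, -0.26], [0, 0, 0], 0],
    [[0, 6.8, -0.31], [0, 0, 0], 0],
    [[0, 7.6, -0.35], [0, 0, 0], 0],
    [[0, 8.2, -0.37], [0, 0, 0], 0],
    [[0, 8.5, -0.38], [0, 0, 0], 0],
  ],
)

```text
t: 7.05
tool_pos: [0.4891, 0.1561, 0.1791]
tool_rot: [-1.098, 1.274, 1.095]
contact_force: [0.2, 0.8, -0.9]
opening: 0.0109
```

```bash
python3 go.py .4655 -.2785 .22
```

```text
t 7.05 pos [0.4891 0.1561 0.1791] F [ 0.2  0.8 -0.9] tq [ 0.03 -0.03  0.01] open 0.0109 q6 [ 0.16 -0.17  1.94 -0.    1.36 -1.26]
[[0.004, -0.989, 0.151], [0.0, 0.151, 0.989], [-1.0, -0.003, 0.001]]
cm in tool [ -4.11  -4.24 -43.31] z azimuth deg 81.32
```

step_arm(
  moves=[
    [[-2, 0, 0], [0, 0, 0], 0],
    [[-4.5, 0, 0], [0, 0, 0], 0],
    [[-6, 0, -1.5], [0, 0, 0], 0],
    [[-6, -0.5, -4], [0, 0, 0], 0],
    [[-6, -0.8, -7], [0, 0, 0], 0],
    [[-6, -1.2, -10.5], [0, 0, 0], 0],
    [[-6, -1.5, -14], [0, 0, 0], 0],
    [[-6, -1.8, -17.5], [0, 0, 0], 0],
    [[-6, -2.1, -21], [0, 0, 0], 0],
    [[-6, -2.4, -24.5], [0, 0, 0], 0],
  ],
)

```text
t: 7.88
tool_pos: [0.4754, -0.0915, 0.2393]
tool_rot: [-1.099, 1.274, 1.094]
contact_force: [0.7, 1.2, -0.4]
opening: 0.0107
```

```bash
python3 go.py .4655 -.2785 .22
```

```text
t 7.88 pos [ 0.4754 -0.0915  0.2393] F [ 0.7  1.2 -0.4] tq [ 0.04 -0.08  0.01] open 0.0107 q6 [-0.34 -0.29  1.94  0.    1.49 -1.76]
[[0.005, -0.989, 0.151], [0.0, 0.151, 0.989], [-1.0, -0.004, 0.001]]
cm in tool [  1.93  -1.84 -18.64] z azimuth deg 81.31
```

step_arm(
  moves=[
    [[0, -0.3, -3.3], [0, 0, 0], 0],
    [[0, -0.6, -6.6], [0, 0, 0], 0],
    [[0, -1, -9.9], [0, 0, 0], 0],
    [[0, -1.3, -13], [0, 0, 0], 0],
    [[0, -1.6, -15.8], [0, 0, 0], 0],
    [[0.5, -1.84, -17.7], [0, 0, 0], 0],
    [[1.2, -1.84, -18.5], [0, 0, 0], 0],
    [[1.93, -1.84, -18.64], [0, 0, 0], 0],
    [[1.93, -1.84, -18.64], [0, 0, 0], 0],
    [[1.93, -1.84, -18.64], [0, 0, 0], 0],
  ],
)

```text
t: 8.72
tool_pos: [0.4652, -0.2771, 0.2187]
tool_rot: [-1.097, 1.273, 1.097]
contact_force: [0.9, -0.1, -0.8]
opening: 0.0113
```

```bash
python3 go.py .4655 -.2785 .17;  python3 - <<'E'
from mouth import *
o=ctrl.get_obs();x,y,z=o["tool_pos"];out=[]
for c,(x0,y0) in(("side",(300,235)),("top",(340,195))):
    im=cams.get_image(c)
    w,h=(100,110)
    big=cv2.resize(im["pixels"][y0:y0+h,x0:x0+w],(400,440),interpolation=cv2.INTER_CUBIC)
    for X,Y,Z,r,col in((x,y,z-.063,.034,(0,0,255)),(x,y,z-.063-.03,.017,(255,0,0)),(x,y,z-.063-.022,.0225,(255,0,255)),(.4655,-.2785,.065,.024,(0,255,0))):
        cv2.polylines(big,[np.int32((circ(im,X,Y,Z,r)+.5-[x0,y0])*4)],True,col,1)
    out.append(big)
    if c=="side":
        reg=finder.regions_of(c,"lid"); 
        for r in reg: print(r["conf"],r["at"],r["region"].sum())
        s=reg[0]["region"].astype(np.float32)
        best=min(((np.abs(sil(im,(x+a,y+b,z-.063+d,-.15))-s)).sum(),a,b,d) for a in (0,) for b in np.arange(-.006,.0061,.002) for d in np.arange(-.008,.0081,.002))
        print("img shift",best)
cv2.imwrite("pics/h.png",np.hstack(out))
E
```

```text
t 8.72 pos [ 0.4652 -0.2771  0.2187] F [ 0.9 -0.1 -0.8] tq [ 0.03 -0.02 -0.  ] open 0.0113 q6 [-0.68 -0.13  1.84  0.    1.43 -2.1 ]
[[0.003, -0.989, 0.15], [0.002, 0.15, 0.989], [-1.0, -0.003, 0.002]]
cm in tool [ 4.87 -0.04 -0.15] z azimuth deg 81.36
0.73 [356.2, 270.9] 1417
img shift (np.float32(472.6875), 0, np.float64(0.0), np.float64(0.0))
```

View pics/h.png

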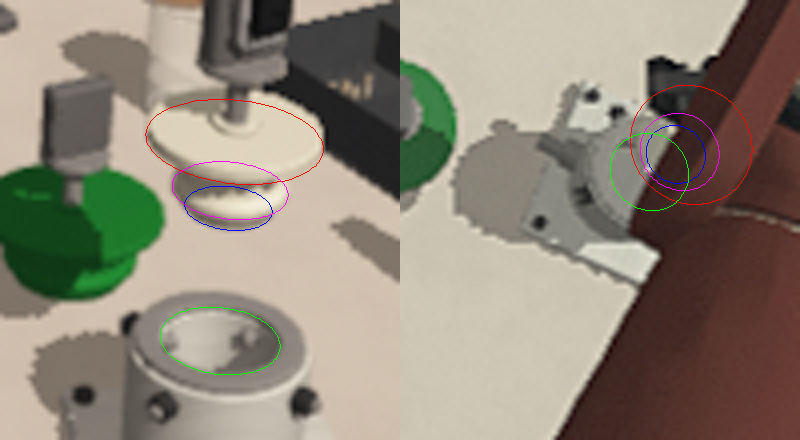

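The side view shows the lid level, right where the TCP says (plate ≈(358,268), plug ≈(357,285)), above the mouth at (355,320). I lower it.

step_arm(
  moves=[
    [[0.8, -0.04, -0.15], [0, 0, 0], 0],
    [[1.8, -0.04, -0.15], [0, 0, 0], 0],
    [[2.8, -0.04, -0.15], [0, 0, 0], 0],
    [[3.8, -0.04, -0.15], [0, 0, 0], 0],
    [[4.7, -0.04, -0.15], [0, 0, 0], 0],
    [[5.4, -0.04, -0.15], [0, 0, 0], 0],
    [[5.9, -0.04, -0.15], [0, 0, 0], 0],
    [[6.3, -0.04, -0.15], [0, 0, 0], 0],
    [[6.6, -0.04, -0.15], [0, 0, 0], 0],
    [[6.6, -0.04, -0.15], [0, 0, 0], 0],
  ],
)

```text
t: 9.7
tool_pos: [0.4662, -0.2789, 0.1537]
tool_rot: [-1.099, 1.273, 1.095]
contact_force: [0.5, 0.4, -1.0]
opening: 0.0109
```

```bash
python3 go.py .4655 -.2785 .128
```

```text
t 9.7 pos [ 0.4662 -0.2789  0.1537] F [ 0.5  0.4 -1. ] tq [-0.03 -0.02 -0.01] open 0.0109 q6 [-0.68 -0.07  1.89  0.    1.31 -2.1 ]
[[0.004, -0.989, 0.15], [0.0, 0.15, 0.989], [-1.0, -0.004, 0.001]]
cm in tool [2.57 0.09 0.03] z azimuth deg 81.4
```

step_arm(
  moves=[
    [[0.1, 0.07, 0.02], [0, 0, 0], 0],
    [[0.2, 0.07, 0.02], [0, 0, 0], 0],
    [[0.3, 0.07, 0.02], [0, 0, 0], 0],
    [[0.4, 0.07, 0.02], [0, 0, 0], 0],
    [[0.5, 0.07, 0.02], [0, 0, 0], 0],
    [[0.6, 0.07, 0.02], [0, 0, 0], 0],
    [[0.7, 0.07, 0.02], [0, 0, 0], 0],
    [[0.8, 0.07, 0.02], [0, 0, 0], 0],
    [[0.9, 0.07, 0.02], [0, 0, 0], 0],
    [[0.9, 0.07, 0.02], [0, 0, 0], 0],
  ],
)

```text
t: 10.53
tool_pos: [0.4662, -0.2785, 0.146]
tool_rot: [-1.1, 1.271, 1.094]
contact_force: [0.2, 3.9, 5.8]
opening: 0.011
```

```bash
python3 go.py .4655 -.2785 .128
```

```text
t 10.53 pos [ 0.4662 -0.2785  0.146 ] F [0.2 3.9 5.8] tq [ 0.77 -0.02 -0.01] open 0.011 q6 [-0.68 -0.06  1.9   0.    1.3  -2.1 ]
[[0.006, -0.989, 0.15], [0.001, 0.15, 0.989], [-1.0, -0.005, 0.002]]
cm in tool [ 1.79  0.08 -0.02] z azimuth deg 81.39
```

step_arm(
  moves=[
    [[-0.05, 0.04, 0.05], [0, 0, 0], 0],
    [[-0.05, 0.04, 0.1], [0, 0, 0], 0],
    [[-0.05, 0.04, 0.15], [0, 0, 0], 0],
    [[0, 0.04, 0.15], [0, 0, 0], 0],
    [[0.1, 0.04, 0.15], [0, 0, 0], 0],
    [[0.1, 0.04, 0.15], [0, 0, 0], 0],
    [[0.1, 0.04, 0.15], [0, 0, 0], 0],
    [[0.1, 0.04, 0.15], [0, 0, 0], 0],
    [[0.1, 0.04, 0.15], [0, 0, 0], 0],
    [[0.1, 0.04, 0.15], [0, 0, 0], 0],
  ],
)

```text
t: 11.37
tool_pos: [0.4659, -0.2769, 0.1448]
tool_rot: [-1.099, 1.272, 1.095]
contact_force: [0.8, 0.4, -0.1]
opening: 0.0112
```

```bash
python3 go.py .4655 -.2785 .128
```

```text
t 11.37 pos [ 0.4659 -0.2769  0.1448] F [ 0.8  0.4 -0.1] tq [ 0.02 -0.11 -0.04] open 0.0112 q6 [-0.68 -0.06  1.9   0.    1.29 -2.1 ]
[[0.005, -0.989, 0.15], [0.001, 0.15, 0.989], [-1.0, -0.005, 0.002]]
cm in tool [ 1.68  0.02 -0.17] z azimuth deg 81.39
```

The contact cleared with a 1.5 mm shift to +y. I press on past the catches slowly.

step_arm(
  moves=[
    [[0.1, 0, 0], [0, 0, 0], 0],
    [[0.15, 0, 0], [0, 0, 0], 0],
    [[0.2, 0, 0], [0, 0, 0], 0],
    [[0.25, 0, 0], [0, 0, 0], 0],
    [[0.3, 0, 0], [0, 0, 0], 0],
    [[0.35, 0, 0], [0, 0, 0], 0],
    [[0.4, 0, 0], [0, 0, 0], 0],
    [[0.45, 0, 0], [0, 0, 0], 0],
    [[0.5, 0, 0], [0, 0, 0], 0],
    [[0.5, 0, 0], [0, 0, 0], 0],
  ],
)

```text
t: 12.2
tool_pos: [0.4667, -0.2774, 0.1416]
tool_rot: [-1.101, 1.271, 1.093]
contact_force: [0.6, 1.3, 7.2]
opening: 0.0108
```

```bash
python3 go.py .4655 -.2785 .128
```

```text
t 12.2 pos [ 0.4667 -0.2774  0.1416] F [0.6 1.3 7.2] tq [ 0.24  0.03 -0.01] open 0.0108 q6 [-0.68 -0.06  1.91  0.    1.29 -2.1 ]
[[0.007, -0.989, 0.15], [-0.0, 0.15, 0.989], [-1.0, -0.007, 0.001]]
cm in tool [ 1.36  0.11 -0.12] z azimuth deg 81.4
```

step_arm(
  moves=[
    [[0.22, 0.04, 0.05], [0, 0, 0], 0],
    [[0.28, 0.04, 0.05], [0, 0, 0], 0],
    [[0.34, 0.04, 0.05], [0, 0, 0], 0],
    [[0.4, 0.04, 0.05], [0, 0, 0], 0],
    [[0.46, 0.04, 0.05], [0, 0, 0], 0],
    [[0.52, 0.04, 0.05], [0, 0, 0], 0],
    [[0.58, 0.04, 0.05], [0, 0, 0], 0],
    [[0.64, 0.04, 0.05], [0, 0, 0], 0],
    [[0.7, 0.04, 0.05], [0, 0, 0], 0],
    [[0.7, 0.04, 0.05], [0, 0, 0], 0],
  ],
)

```text
t: 13.03
tool_pos: [0.4667, -0.2772, 0.1349]
tool_rot: [-1.102, 1.271, 1.092]
contact_force: [-0.8, -0.5, 3.7]
opening: 0.0112
```

```bash
python3 go.py .4655 -.2785 .128
```

```text
t 13.03 pos [ 0.4667 -0.2772  0.1349] F [-0.8 -0.5  3.7] tq [-0.04 -0.17  0.01] open 0.0112 q6 [-0.68 -0.05  1.91  0.    1.27 -2.1 ]
[[0.008, -0.989, 0.15], [-0.001, 0.15, 0.989], [-1.0, -0.008, -0.0]]
cm in tool [ 0.69  0.1  -0.15] z azimuth deg 81.4
```

step_arm(
  moves=[
    [[0.1, 0, 0], [0, 0, 0.1], 0],
    [[0.18, 0, 0], [0, 0, 0.2], 0],
    [[0.26, 0, 0], [0, 0, 0.3], 0],
    [[0.34, 0, 0], [0, 0, 0.4], 0],
    [[0.42, 0, 0], [0, 0, 0.4], 0],
    [[0.5, 0, 0], [0, 0, 0.4], 0],
    [[0.58, 0, 0], [0, 0, 0.4], 0],
    [[0.66, 0, 0], [0, 0, 0.4], 0],
    [[0.7, 0, 0], [0, 0, 0.4], 0],
    [[0.7, 0, 0], [0, 0, 0.4], 0],
  ],
)

```text
t: 13.87
tool_pos: [0.4666, -0.2772, 0.1282]
tool_rot: [-1.098, 1.276, 1.097]
contact_force: [-0.7, 0.8, 2.0]
opening: 0.0109
```

```bash
python3 go.py .4655 -.2785 .128
```

```text
t 13.87 pos [ 0.4666 -0.2772  0.1282] F [-0.7  0.8  2. ] tq [ 0.21  0.06 -0.  ] open 0.0109 q6 [-0.67 -0.04  1.91  0.    1.27 -2.09]
[[0.001, -0.989, 0.149], [-0.0, 0.149, 0.989], [-1.0, -0.001, -0.0]]
cm in tool [ 0.02  0.09 -0.15] z azimuth deg 81.4
```

step_arm(
  moves=[
    [[0.04, 0, 0], [0, 0, 0], 0],
    [[0.08, 0, 0], [0, 0, 0], 0],
    [[0.12, 0, 0], [0, 0, 0], 0],
    [[0.16, 0, 0], [0, 0, 0], 0],
    [[0.2, 0, 0], [0, 0, 0], 0],
    [[0.2, 0, 0], [0, 0, 0], 0],
    [[0.2, 0, 0], [0, 0, 0], 0],
    [[0.2, 0, 0], [0, 0, 0], 0],
    [[0.2, 0, 0], [0, 0, 0], 0],
    [[0.2, 0, 0], [0, 0, 0], 0],
  ],
)

```text
t: 14.7
tool_pos: [0.4667, -0.2772, 0.1281]
tool_rot: [-1.098, 1.276, 1.098]
contact_force: [-5.5, 5.0, 11.0]
opening: 0.0113
```

```bash
python3 go.py .4655 -.2785 .128
```

```text
t 14.7 pos [ 0.4667 -0.2772  0.1281] F [-5.5  5.  11. ] tq [0.68 0.77 0.06] open 0.0113 q6 [-0.67 -0.04  1.91  0.    1.27 -2.09]
[[0.0, -0.989, 0.149], [0.0, 0.149, 0.989], [-1.0, -0.0, 0.0]]
cm in tool [ 0.01  0.1  -0.14] z azimuth deg 81.41
```

Seated (z rigid), but with side load of about 5 N; I ease sideways while pressing slightly more.

step_arm(
  moves=[
    [[0.2, 0.03, 0.02], [0, 0, 0], 0],
    [[0.2, 0.06, 0.05], [0, 0, 0], 0],
    [[0.22, 0.08, 0.07], [0, 0, 0], 0],
    [[0.25, 0.08, 0.07], [0, 0, 0], 0],
    [[0.25, 0.08, 0.07], [0, 0, 0], 0],
    [[0.25, 0.08, 0.07], [0, 0, 0], 0],
    [[0.25, 0.08, 0.07], [0, 0, 0], 0],
    [[0.25, 0.08, 0.07], [0, 0, 0], 0],
    [[0.25, 0.08, 0.07], [0, 0, 0], 0],
    [[0.25, 0.08, 0.07], [0, 0, 0], 0],
  ],
)

```text
t: 15.53
tool_pos: [0.4666, -0.2772, 0.1281]
tool_rot: [-1.1, 1.276, 1.096]
contact_force: [-3.9, 1.7, 11.0]
opening: 0.0111
```

```bash
python3 go.py .4655 -.2785 .128
python3 - <<'E'
from mouth import *
o=ctrl.get_obs();x,y,z=o["tool_pos"]
im=cams.get_image("side");x0,y0,w,h=300,260,110,82
cv2.imwrite("pics/s.png",cv2.resize(im["pixels"][y0:y0+h,x0:x0+w],(770,574),interpolation=cv2.INTER_CUBIC))
cams.get_image("top")
for c in("side","top"):
  for n in("wide_lid","beaker","vial","timer"): print(c,n,[(np.round(r["at"]).tolist(),round(r["conf"],2)) for r in finder.find_in(c,n)][:2])
E
```

```text
t 15.53 pos [ 0.4666 -0.2772  0.1281] F [-3.9  1.7 11. ] tq [ 0.49  0.51 -0.  ] open 0.0111 q6 [-0.67 -0.04  1.91 -0.    1.27 -2.09]
[[0.001, -0.989, 0.149], [-0.002, 0.149, 0.989], [-1.0, -0.001, -0.001]]
cm in tool [ 0.01  0.09 -0.15] z azimuth deg 81.41
side wide_lid [([318.0, 287.0], 0.75), ([229.0, 182.0], 0.58)]
side beaker [([336.0, 260.0], 0.56)]
side vial [([414.0, 294.0], 0.85)]
side timer [([232.0, 287.0], 0.57)]
top wide_lid [([199.0, 209.0], 0.72), ([336.0, 225.0], 0.68)]
top beaker [([296.0, 169.0], 0.72)]
top vial [([374.0, 174.0], 0.65)]
top timer [([286.0, 274.0], 0.7)]
```

View pics/s.png

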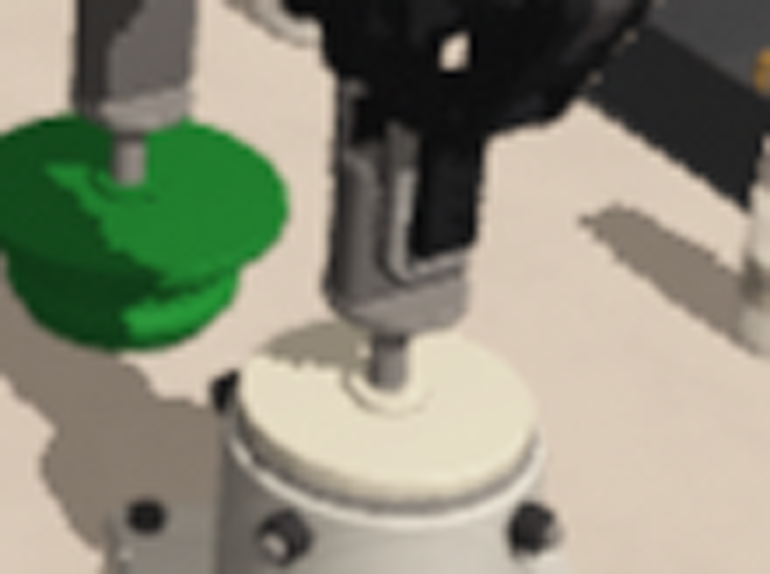

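The plate sits flush on the rim (side ≈(356,318)). The force is 11 N; I aim for about 15 N with less side load.

step_arm(
  moves=[
    [[0.26, 0.1, 0.08], [0, 0, 0], 0],
    [[0.29, 0.12, 0.08], [0, 0, 0], 0],
    [[0.32, 0.14, 0.08], [0, 0, 0], 0],
    [[0.34, 0.15, 0.08], [0, 0, 0], 0],
    [[0.34, 0.15, 0.08], [0, 0, 0], 0],
    [[0.34, 0.15, 0.08], [0, 0, 0], 0],
    [[0.34, 0.15, 0.08], [0, 0, 0], 0],
    [[0.34, 0.15, 0.08], [0, 0, 0], 0],
    [[0.34, 0.15, 0.08], [0, 0, 0], 0],
    [[0.34, 0.15, 0.08], [0, 0, 0], 0],
  ],
)

```text
t: 16.87
tool_pos: [0.4665, -0.2771, 0.1281]
tool_rot: [-1.103, 1.276, 1.093]
contact_force: [-4.0, 2.3, 13.4]
opening: 0.0114
```

```bash
python3 go.py .4655 -.2785 .128
```

```text
t 16.87 pos [ 0.4665 -0.2771  0.1281] F [-4.   2.3 13.4] tq [ 0.62  0.48 -0.03] open 0.0114 q6 [-0.67 -0.04  1.91 -0.    1.26 -2.09]
[[0.004, -0.989, 0.149], [-0.004, 0.149, 0.989], [-1.0, -0.005, -0.003]]
cm in tool [ 0.01  0.08 -0.15] z azimuth deg 81.41
```

Run:
```python
from h import *
cams.get_image("side"); print(ctrl.get_obs()["contact_force"].round(1), ctrl.get_obs()["tool_pos"].round(4))
print(ctrl.finish_job())
```

```text
[-2.7  2.6 13.6] [ 0.4665 -0.2771  0.128 ]
the job is handed in; nothing more can be done
None
```

The smaller white lid is pressed home in the filter housing. I handed the job in with the gripper still on the handle and pressing down at about 13.6 N, at roughly 17 s of the 48 s allowed.

- **Unhooking:** I took the lid by its handle from the -y fork, lifted it 13 mm and drew it out 85 mm without dropping it.
- **Fitting:** On the way in, the lid touched the rim with about 4 N sideways. I shifted it 1.5 mm to clear that and pressed on past the spring catches. I did not see the sharp force drop itself. The force went from 7 N at 14 mm above home to 4 N at 7 mm above.
- **Last checks:** The arm's height puts the lid's origin at about 65 mm, which is the home position, and the side view shows the plate flush on the rim. The wrist force reading was steady.
- **Not perfect:** A side load of about 3–4 N remained at the end, and the tool was tilted by about 0.3°.
- **Bystanders:** The network finder placed the vial and timer within about 4 pixels of where they started in both views.
    - **Beaker:** It matched in the top view. The side view was off by about 11 by 12 pixels, where the gripper partly hid it.
    - **Wider lid:** The side view found it on its hook. The top view missed it and reported a spot on the stand instead, so only one camera confirms it.

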